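Put the swapped stone flowers on their own corner blocks

ROBOT

A 6-joint arm with a two-finger parallel gripper is mounted at the origin on the work surface. World frame = base frame: x ahead of the robot, y to its left, z up, the work surface at z = 0. Lengths are in m, angles in rad, forces in N, time in s.
With the tool pointing down it reaches from about 0.2 to 0.875 m from the base axis. Payload 3.4 kg.
Tool frame: the origin (TCP) lies midway between the tips of the shut fingers; the grasp point (between the pads) lies env.pinch_z behind it (env.pinch_z is the distance from the TCP to the grasp point, in m); z points along the fingers, y is the direction in which the jaws open and shut (so a half turn about z gives the same grasp; the last joint's range is limited). The gripper opens to 94 mm and grips with 3 to 60 N. Pads are 16 mm wide; open, the fingers measure 119 mm over their backs; the gripper's body (75 mm by 177 mm) begins 78 mm behind the grasp point.
Start: joints at [1.158, 0.276, 1.505, -0, 1.361, -0.121], TCP at [0.165, 0.551, 0.205] pointing down, gripper open.
Joint ranges: [-2.89, 2.89], [-0.75, 2.08], [0.22, 2.7], [-1.18, 4.32], [0.11, 2.71], [-2.7, 2.7]. Speed limits (rad/s): [2.57, 2.57, 3.14, 3.14, 3.14, 3.14].

INTERFACE

Orientations are given as a unit quaternion [w, x, y, z].
In Python, from workcell import env gives the robot as it stands.
- The arm moves only by the tool jog_arm, never from a script. Its argument "series" is a list of rows, each an object with "fingers": the opening in per cent of the stroke, from 0 (shut) to 100 (fully open); "offset": the shift along the world's x, y, z in mm, a list of three; "turn": the turn about the world's z in rad. In form: [{"fingers": fingers, "offset": [tx, ty, tz], "turn": turn}, ...]. A call has 1 to 10 rows; each row is the pose to reach, as a shift and turn from the pose commanded when the call began; what a row does not reach only later rows make up. A row lasts 1/8 s, in which the tool goes at most 62.5 mm and 10.7 degrees, less where a joint would pass 70% of its speed; a pose out of reach is approached as far as the arm can. A call with a gripper value outside its range is refused whole. The fingers move at their own pace and stop on an object; the grip force is fixed at half the most. Time passes only in rows, so rows that repeat a pose let the fingers close. It gives the time, the measured TCP pose, the force and the opening at its end, in the units of the state.
- env.sense(): the state, without advancing time (a new reading comes with each control period).
- env.get_image(name): name is "scene" or "top" or "wrist"; returns a dict with "frame" (384x512x3 uint8, blue, green, red), "mtx" (3x3 intrinsics, pixels), "extrinsics" (4x4, takes a point from camera to world coordinates); the wrist camera has in their place "hand_eye" (4x4, takes a point from camera to tool coordinates, whose origin is the TCP and whose axes are the flange's). Camera axes: x right, y down, z forward; pixel columns grow to the right and rows downward; lengths in m; the calibration is good to about 2 mm. A picture is of the moment at which its call begins: read the wrist's pose just before it. There is no depth.
- env.sign_off(): hands the job in, once; it reports no verdict.
Trained networks look in a picture, given as the dict that the camera call returned (one of the last four; its "shot" number tells which), for a name from the list of things; names that differ only in an ending like _2 or _b are one class to them, and where a whole thing is asked for, a point or a joint stands for the part that bears it (a point fixed in the world has none). Each returns a list of dicts, best first, with "score" (0 to 1); they miss things now and then, are a little off and sometimes report something else, mostly with a low value. They report only what shows in the picture. A call takes as long as a camera call. They do not tell look-alikes from the thing itself.
- env.masks_of(picture, target): "pixels" (384x512 bool, what is visible of it) and "box" ([centre column, centre row, width, height] in pixels, round what is visible of it).
- env.place_of(picture, target): "position" ([row, column] in pixels: a listed point, or the origin of a listed thing).
The state is a dict: "t": time; "joint_positions": joint angles; "qd": joint speeds; "joint_efforts": joint torques, N m; "tool_pos": TCP position; "eef_rot": TCP orientation; "ft_force": force on the tool from outside, world axes, zero at the start; "ft_torque": the same for the moment, N m; "gripper_width": finger opening in m.
Only numpy, scipy, OpenCV 4.12 (cv2) and the standard library are available. Lean on these libraries where they do the work, as an engineer would, in place of code of your own. Each camera call takes 0.05 s, during which the arm holds its last target.

TASK

The four carved stone flowers have been laid out on the wrong corner blocks: move each one to the block whose field is of its own stone, lying flat, right way up and centred in the field, ready for gluing. Every block is taken, so park a flower on the free blue mat where you need room; set each one down gently without dropping it, don't let flowers knock against each other, and leave the glue tin standing where it is.

Things in the scene. Friction and masses are not known exactly. Their poses are not given: they have to be found in the camera images.
- rosette_red: carved flower of red stone, 8 rounded petals, round, loose, about 0.16 kg: 56 mm across, rim 22 mm high (take it by the rim from above), a domed boss 22 mm across in the middle rises to 30 mm. Origin: centre of its underside, z up. Its petals may point any way.
- rosette_green: carved flower of green stone, 6 rounded petals, round, loose, about 0.16 kg: 56 mm across, rim 22 mm high (take it by the rim from above), a domed boss 22 mm across in the middle rises to 30 mm. Origin: centre of its underside, z up. Its petals may point any way.
- rosette_black: carved flower of black stone, 5 rounded petals, round, loose, about 0.16 kg: 56 mm across, rim 22 mm high (take it by the rim from above), a domed boss 22 mm across in the middle rises to 30 mm. Origin: centre of its underside, z up. Its petals may point any way.
- rosette_yellow: carved flower of yellow stone, 10 rounded petals, round, loose, about 0.16 kg: 56 mm across, rim 22 mm high (take it by the rim from above), a domed boss 22 mm across in the middle rises to 30 mm. Origin: centre of its underside, z up. Its petals may point any way.
- block_red: square corner block with a field of red stone in a cream moulding, lying flat, fixed on the bench: 132 x 132 mm, the field is 104 x 104 mm and flat, its surface 22 mm above the bench, the moulding round it rises 4 mm above the field. Origin: centre of its underside, straight below the centre of the field, on the bench; x and y along its sides, z up.
- block_green: square corner block with a field of green stone in a cream moulding, lying flat, fixed on the bench: 132 x 132 mm, the field is 104 x 104 mm and flat, its surface 22 mm above the bench, the moulding round it rises 4 mm above the field. Origin: centre of its underside, straight below the centre of the field, on the bench; x and y along its sides, z up.
- block_black: square corner block with a field of black stone in a cream moulding, lying flat, fixed on the bench: 132 x 132 mm, the field is 104 x 104 mm and flat, its surface 22 mm above the bench, the moulding round it rises 4 mm above the field. Origin: centre of its underside, straight below the centre of the field, on the bench; x and y along its sides, z up.
- block_yellow: square corner block with a field of yellow stone in a cream moulding, lying flat, fixed on the bench: 132 x 132 mm, the field is 104 x 104 mm and flat, its surface 22 mm above the bench, the moulding round it rises 4 mm above the field. Origin: centre of its underside, straight below the centre of the field, on the bench; x and y along its sides, z up.
- rest_pad: empty square of blue cloth-faced mat, 130 x 130 mm, 6 mm thick, fixed flat on the bench, free for setting one flower aside. Origin: centre of its underside, on the bench.
- glue_tin: small loose closed tin of stone glue, 58 mm across and 62 mm high with the smear on its lid, cream band, standing among the blocks. Origin: centre of its underside.
Mind the look-alikes: they are no part of the job. Of the things like the rosette_green, leave any that is purple or white; of the rest the larger one is meant.

How it is judged:
At the end, for the whole second after the job is handed in: Each flower lies on the block of its own stone: its centre within 12 mm of the middle of the field, its underside on the field (18 to 26 mm above the bench), level and right way up within 0.1 rad, released and at rest (under 0.02 m/s and 0.2 rad/s) (horizontal distance between rosette_red and block_red below 0.012 m and z of rosette_red in the frame of block_red between 0.018 and 0.026 m and angle between each of rosette_red, rosette_green, rosette_black, rosette_yellow's own z axis and vertical below 0.1 rad and linear speed of each of rosette_red, rosette_green, rosette_black, rosette_yellow below 0.02 m/s and angular speed of each of rosette_red, rosette_green, rosette_black, rosette_yellow below 0.2 rad/s and horizontal distance between rosette_green and block_green below 0.012 m and z of rosette_green in the frame of block_green between 0.018 and 0.026 m and horizontal distance between rosette_black and block_black below 0.012 m and z of rosette_black in the frame of block_black between 0.018 and 0.026 m and horizontal distance between rosette_yellow and block_yellow below 0.012 m and z of rosette_yellow in the frame of block_yellow between 0.018 and 0.026 m); the robot touches nothing.
It fails at once if a flower falls freely at more than 0.65 m/s (dropped from over about 2 cm) ((linear speed of rosette_red above 0.65 m/s and contact force between the fingers and rosette_red below 0.05 N) or (linear speed of rosette_green above 0.65 m/s and contact force between the fingers and rosette_green below 0.05 N) or (linear speed of rosette_black above 0.65 m/s and contact force between the fingers and rosette_black below 0.05 N) or (linear speed of rosette_yellow above 0.65 m/s and contact force between the fingers and rosette_yellow below 0.05 N)).
It fails at once if two flowers knock together with more than 2 N (contact force between rosette_red and rosette_green above 2 N or contact force between any of rosette_red, rosette_green and rosette_black above 2 N or contact force between any of rosette_red, rosette_green, rosette_black and rosette_yellow above 2 N).
It fails at once if the glue tin is shifted by more than 25 mm or tipped over (distance of glue_tin from where it was at the start of the episode above 0.025 m or angle between glue_tin's own z axis and vertical above 0.3 rad).
It also fails if it takes over 133 s, if anything falls off the work surface, if the arm or the gripper's body presses on something with over 40 N, if the wrist force passes 120 N, or if a joint passes its speed limit or range.

## Working session

There is one attempt and no reset: what is moved stays moved. The work goes in short steps, Python scripts to look and compute and a tool call to move; the robot and the scene stay as the last step left them, time stands still between calls to the robot, and variables do not carry over. Pictures are saved under pics/ and viewed, and the job is handed in when it is done.

Besides the shell and the picture viewer there is one more tool, called after "Call:" as name(argument=value, ...) on one line, values as JSON. jog_arm: Moves the arm, as the interface text tells. Its arguments: {"type":"object","properties":{"series":{"type":"array"}},"required":["series"]}

```bash
mkdir -p pics; ls
python3 - <<'E'
from workcell import env
import cv2,numpy as np
print(env.sense(), env.pinch_z)
for n in ["top","scene"]:
    p=env.get_image(n); cv2.imwrite(f"pics/{n}0.png",p["frame"]); print(n,p["mtx"],p["extrinsics"])
E
```

```text
pics
{'t': 0.0, 'joint_positions': array([ 1.15801767e+00,  2.76571972e-01,  1.50610035e+00, -1.54370798e-05,
        1.36069591e+00, -1.20965241e-01]), 'qd': array([ 2.91905104e-04,  6.09587298e-04, -1.78004486e-05,  1.25691355e-03,
        1.23771182e-03, -1.37450153e-03]), 'joint_efforts': array([ 7.35541144e-04, -4.04586339e+01, -2.37223881e+01,  7.01965042e-02,
        3.46144906e-02, -1.41144974e-04]), 'tool_pos': array([0.16518726, 0.55017787, 0.20463094]), 'eef_rot': array([-2.26843859e-04,  1.45387905e-01,  9.89374332e-01, -8.58353644e-04]), 'ft_force': array([ 0.2922619 , -0.19630237, -0.03980484]), 'ft_torque': array([ 0.01498307, -0.00661063, -0.0066832 ]), 'gripper_width': 0.09406635311437009} 0.0188
top [[472.86303239   0.         269.41645404]
 [  0.         472.86303239 192.02432235]
 [  0.           0.           1.        ]] [[ 0.00367702 -0.9992575   0.03835264  0.4301356 ]
 [-0.99996352 -0.0033785   0.00784556  0.00381142]
 [-0.00771016 -0.03838009 -0.99923347  1.01590418]
 [ 0.          0.          0.          1.        ]]
scene [[371.00367874   0.         255.20955783]
 [  0.         371.00367874 191.68712969]
 [  0.           0.           1.        ]] [[-0.89559854  0.3324159  -0.29563987  0.69621219]
 [ 0.44447594  0.69636015 -0.56349239  0.42779989]
 [ 0.018558   -0.63606777 -0.77141001  0.65119452]
 [ 0.          0.          0.          1.        ]]
```

```bash
cat > h.py <<'E'
from workcell import env
import cv2,numpy as np
from scipy.spatial.transform import Rotation as R
def ray(p,uv,z,T=None):
    T=p["extrinsics"] if T is None else T
    d=T[:3,:3]@np.linalg.inv(p["mtx"])@np.array([uv[0],uv[1],1.])
    o=T[:3,3]; return o+d*(z-o[2])/d[2]
def proj(p,X):
    T=np.linalg.inv(p["extrinsics"]); c=p["mtx"]@(T[:3,:3]@np.array(X)+T[:3,3]); return c[:2]/c[2]
E
python3 - <<'E'
from h import *
for n in ["top","scene"]:
    p=env.get_image(n)
    for t in ["rosette_red","rosette_green","rosette_black","rosette_yellow","block_red","block_green","block_black","block_yellow","rest_pad","glue_tin"]:
        z={'ros':.022,'blo':0.0,'res':0.,'glu':0.}[t[:3]]
        for m in env.place_of(p,t)[:3]:
            r,c=m["position"]; print(n,t,round(m["score"],2),np.round([c,r]),np.round(ray(p,(c,r),z)[:2],4))
E
```

```text
top rosette_red 0.77 [200. 103.] [0.6576 0.1587]
top rosette_green 0.92 [169. 266.] [0.3134 0.2216]
top rosette_green 0.85 [204. 236.] [0.3761 0.1496]
top rosette_green 0.79 [269. 198.] [0.4563 0.0124]
top rosette_black 0.91 [428. 200.] [ 0.452  -0.3212]
top rosette_yellow 0.97 [353. 100.] [ 0.6631 -0.1654]
top rosette_yellow 0.52 [199. 110.] [0.6416 0.1609]
top rosette_yellow 0.19 [427. 199.] [ 0.455  -0.3183]
top block_red 0.63 [347. 100.] [ 0.6687 -0.1549]
top block_green 0.95 [425. 201.] [ 0.4501 -0.3215]
top block_black 0.71 [269. 200.] [0.4515 0.013 ]
top block_black 0.23 [137. 191.] [0.4702 0.2974]
top block_yellow 0.66 [197. 108.] [0.6513 0.1692]
top rest_pad 0.6 [136. 195.] [0.462 0.3  ]
top glue_tin 0.56 [275. 103.] [ 0.6627 -0.    ]
scene rosette_red 0.96 [203. 305.] [0.6522 0.1585]
scene rosette_red 0.23 [205. 110.] [ 0.451  -0.3428]
scene rosette_red 0.23 [338. 332.] [0.466  0.3028]
scene rosette_green 0.93 [378. 264.] [0.3236 0.2302]
scene rosette_green 0.69 [264. 205.] [0.4547 0.0092]
scene rosette_green 0.63 [285. 128.] [ 0.2913 -0.1901]
scene rosette_black 0.87 [208. 110.] [ 0.444  -0.3386]
scene rosette_yellow 0.78 [146. 182.] [ 0.6619 -0.1602]
scene block_red 0.71 [148. 185.] [ 0.659  -0.1719]
scene block_green 0.96 [210. 124.] [ 0.4529 -0.3089]
scene block_black 0.64 [263. 208.] [0.4516 0.0021]
scene block_yellow 0.93 [207. 312.] [0.6492 0.1658]
scene rest_pad 0.87 [336. 330.] [0.4591 0.2942]
scene glue_tin 0.61 [169. 241.] [ 0.6633 -0.0058]
```

View pics/top0.png

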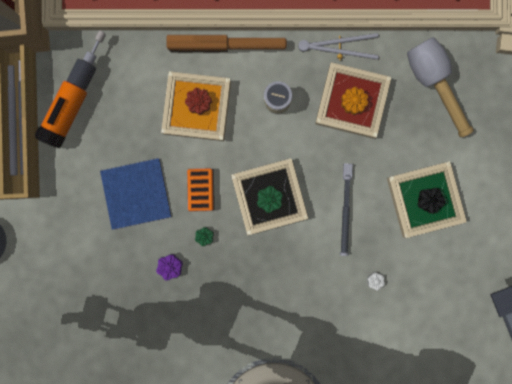

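View pics/scene0.png

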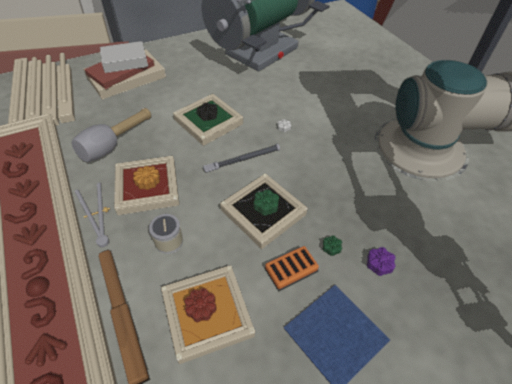

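The top picture shows red on the yellow block (200,103), yellow on the red block (353,100), green on the black block (269,200) and black on the green block (431,200). The pad is at (136,193) and the tin at (278,97).

Green candidates are the flower on the black block (269,200), a small green one (204,236), a purple one (169,266) and a white one (377,281). The one on the block fits, as the larger green one. I'll confirm this in a crop and measure.

Run:
```python
from h import *
p=env.get_image("top"); f=p["frame"]
c=cv2.resize(f[150:290,150:310],None,fx=4,fy=4,interpolation=cv2.INTER_CUBIC); 
c2=cv2.resize(f[60:150,150:400],None,fx=3,fy=3,interpolation=cv2.INTER_CUBIC)
cv2.imwrite("pics/c1.png",c); 
ov=f.copy()
for t,zs in [("block",.024),("rosette",.012)]:
  for col in ["red","green","black","yellow"]:
    for m in env.masks_of(p,f"{t}_{col}")[:2]:
        k=m["pixels"].astype(np.uint8)
        cs,_=cv2.findContours(k,cv2.RETR_EXTERNAL,cv2.CHAIN_APPROX_NONE)
        if not cs: continue
        c=max(cs,key=cv2.contourArea); cv2.drawContours(ov,[c],-1,(255,0,255),1)
        W=np.array([ray(p,q[0],.026 if t=="block" else .04)[:2] for q in c],np.float32)
        if t=="block": r=cv2.minAreaRect(W)
        else: r=cv2.minEnclosingCircle(W)
        print(t,col,round(m["score"],2),np.round(m["box"],1),[np.round(a,4) for a in r])
for t in ["rest_pad","glue_tin"]:
    for m in env.masks_of(p,t)[:2]: 
        print(t,m["score"],np.round(m["box"]),np.round(ray(p,m["box"][:2],.006 if t[0]=="r" else .05),4))
cv2.imwrite("pics/ov.png",cv2.resize(ov,None,fx=1.5,fy=1.5))
```

```text
block red 0.9 [351.2 100.6  70.   75.2] [array([ 0.6613, -0.1627]), array([0.1341, 0.1382]), np.float64(75.7972)]
block green 0.66 [427.8 198.9  76.6  74. ] [array([ 0.4517, -0.3157]), array([0.1333, 0.1379]), np.float64(14.8626)]
block black 0.65 [269.1 196.8  75.5  70.5] [array([0.4583, 0.0122]), array([0.1333, 0.1338]), np.float64(15.3678)]
block yellow 0.83 [197.1 108.3  71.2  72.2] [array([0.6492, 0.167 ]), array([0.1368, 0.1369]), np.float64(83.5418)]
block yellow 0.37 [276.9  97.9  26.3  33.6] [array([ 0.6669, -0.0047]), array([0.0681, 0.057 ]), np.float64(0.1103)]
rosette red 0.68 [199.6 101.6  30.9  30. ] [array([0.6551, 0.1607]), np.float64(0.0299)]
rosette green 0.82 [269.8 199.7  28.5  25.4] [array([0.4519, 0.0117]), np.float64(0.027)]
rosette green 0.6 [375.6 281.1  20.1  17.5] [array([ 0.286 , -0.2069]), np.float64(0.0179)]
rosette black 0.81 [432.8 201.3  33.2  28.6] [array([ 0.4504, -0.3202]), np.float64(0.0299)]
rosette yellow 0.57 [349.9 101.5  73.5  79.8] [array([ 0.6575, -0.1606]), np.float64(0.0918)]
rest_pad 0.91 [134. 195.  66.  69.] [0.4615 0.3019 0.006 ]
glue_tin 0.86 [275.  99.  29.  34.] [ 6.586e-01 -2.000e-04  5.000e-02]
```

View pics/c1.png

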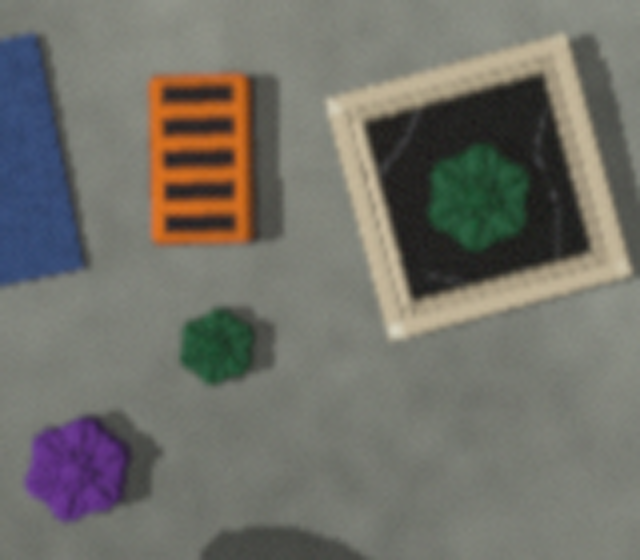

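View pics/ov.png

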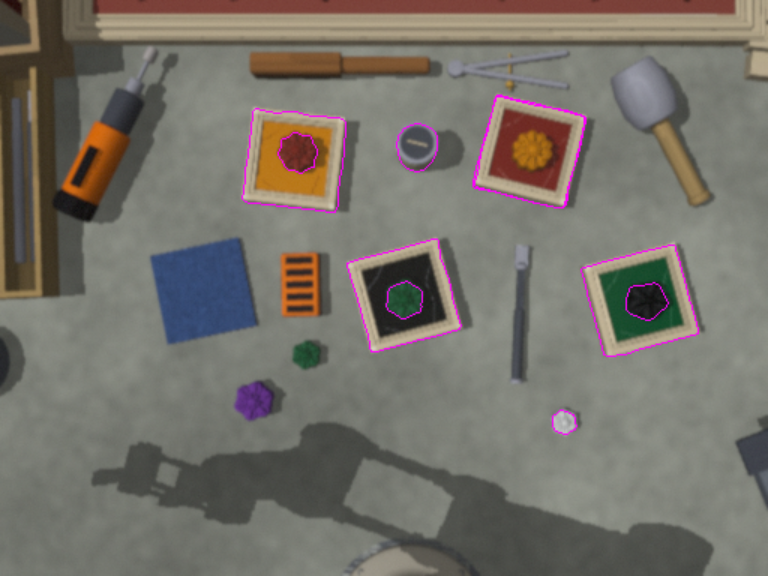

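The crop confirms that the flower on the black block is the larger green one. The small one at (204,236) is the decoy. Next, refine centres by colour.

```bash
cat > meas.py <<'E'
from h import *
B={"yellow":(197,106),"red":(353,101),"black":(269,197),"green":(428,200)}
def blocks(p):
    f=p["frame"]; hsv=cv2.cvtColor(f,cv2.COLOR_BGR2HSV); out={}
    cream=cv2.inRange(hsv,(8,25,130),(32,115,255))
    for n,(u,v) in B.items():
        m=np.zeros_like(cream); m[v-48:v+48,u-48:u+48]=cream[v-48:v+48,u-48:u+48]
        k,l,s,_=cv2.connectedComponentsWithStats(m); i=1+np.argmax(s[1:,4]); m=(l==i).astype(np.uint8)*255
        m=cv2.morphologyEx(m,cv2.MORPH_CLOSE,np.ones((3,3)))
        cs,h=cv2.findContours(m,cv2.RETR_CCOMP,cv2.CHAIN_APPROX_NONE)
        res=[]
        o=max([c for c,q in zip(cs,h[0]) if q[3]<0],key=cv2.contourArea)
        hs=[c for c,q in zip(cs,h[0]) if q[3]>=0]
        for c,z in [(o,.025)]+([(max(hs,key=cv2.contourArea),.025)] if hs else []):
            W=np.array([ray(p,q[0],z)[:2] for q in c],np.float32); r=cv2.minAreaRect(W); res.append((np.round(r[0],4),np.round(r[1],3),round(r[2],1)))
        out[n]=res
    return out
RNG={"red":[((0,90,40),(7,255,150)),((170,90,40),(180,255,150))],"yellow":[((14,120,100),(30,255,255))],"green":[((60,80,30),(90,255,200))],"black":[((0,0,0),(180,255,48))]}
def flower(p,col,uv,r=24,z=.038):
    f=p["frame"]; hsv=cv2.cvtColor(f,cv2.COLOR_BGR2HSV); m=0
    for a,b in RNG[col]: m=m|cv2.inRange(hsv,a,b)
    k=np.zeros_like(m); cv2.circle(k,tuple(int(x) for x in uv),r,255,-1); m=m&k
    m=cv2.morphologyEx(m,cv2.MORPH_CLOSE,np.ones((3,3)))
    n,l,s,c=cv2.connectedComponentsWithStats(m); i=1+np.argmax(s[1:,4])
    W=(cv2.findContours((l==i).astype(np.uint8),cv2.RETR_EXTERNAL,cv2.CHAIN_APPROX_NONE)[0])
    W=max(W,key=cv2.contourArea); X=np.array([ray(p,q[0],z)[:2] for q in W],np.float32)
    cc,rr=cv2.minEnclosingCircle(X)
    return np.round(c[i],1),s[i,4],np.round(ray(p,c[i],z)[:2],4),np.round(cc,4),round(rr,4)
E
python3 - <<'E'
from meas import *
p=env.get_image("top")
for n,r in blocks(p).items(): print(n,r)
for c,uv in [("red",(200,102)),("yellow",(354,100)),("green",(269,199)),("black",(431,200))]: print(c,*flower(p,c,uv))
hsv=cv2.cvtColor(p["frame"],cv2.COLOR_BGR2HSV)
m=cv2.inRange(hsv,(100,100,40),(120,255,200)); c=max(cv2.findContours(m,0,1)[0],key=cv2.contourArea)
print(cv2.minAreaRect(np.array([ray(p,q[0],.006)[:2] for q in c],np.float32)))
for n,(c) in {"b":(200,102),"r":(354,100)}.items(): print(hsv[c[1],c[0]])
cv2.imwrite("pics/c2.png",cv2.resize(p["frame"][55:245,150:475],None,fx=2.4,fy=2.4,interpolation=cv2.INTER_CUBIC))
E
```

```text
yellow [(array([0.6521, 0.1701]), array([0.133, 0.134]), 83.7), (array([0.6511, 0.1688]), array([0.103, 0.102]), 83.8)]
red [(array([ 0.6655, -0.1635]), array([0.134, 0.135]), 76.2), (array([ 0.6647, -0.1639]), array([0.102, 0.101]), 76.0)]
black [(array([0.4593, 0.0133]), array([0.135, 0.134]), 15.5), (array([0.4594, 0.0124]), array([0.104, 0.103]), 15.5)]
green [(array([ 0.4535, -0.3161]), array([0.135, 0.139]), 14.9), (array([ 0.4543, -0.3182]), array([0.104, 0.103]), 14.7)]
red [198.  100.7] 451 [0.6579 0.1613] [0.658  0.1616] 0.0264
yellow [354.3 100.1] 533 [ 0.6598 -0.1646] [ 0.6592 -0.1649] 0.0286
green [269.3 199. ] 522 [0.4533 0.0117] [0.4532 0.0123] 0.0282
black [431.3 199.9] 556 [ 0.4525 -0.3225] [ 0.4517 -0.3229] 0.0304
((0.4648992419242859, 0.2993781864643097), (0.12648403644561768, 0.12781955301761627), 12.297378540039062)
[  4 153  90]
[ 18 219 186]
```

View pics/c2.png

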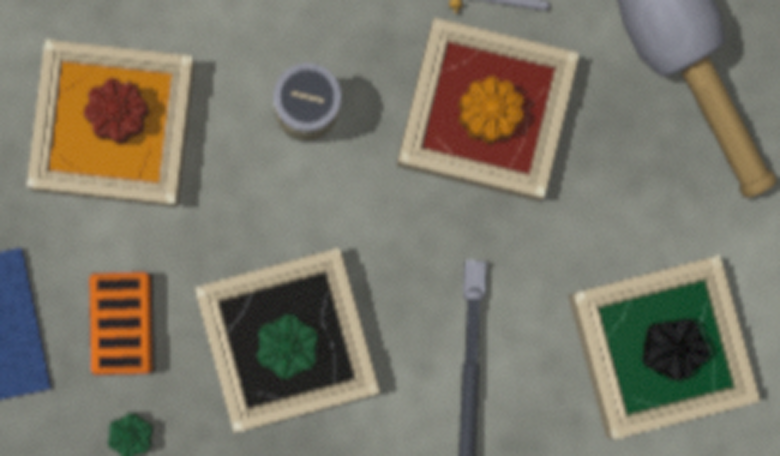

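Call:
jog_arm(series=[{"fingers": 80, "offset": [58, -108, 0], "turn": -0.1}, {"fingers": 80, "offset": [115, -216, 0], "turn": -0.22}, {"fingers": 80, "offset": [173, -324, 0], "turn": -0.22}, {"fingers": 80, "offset": [230, -431, 0], "turn": -0.22}, {"fingers": 80, "offset": [288, -539, -20], "turn": -0.22}, {"fingers": 80, "offset": [288, -539, -40], "turn": -0.22}, {"fingers": 80, "offset": [288, -539, -60], "turn": -0.22}, {"fingers": 80, "offset": [288, -539, -60], "turn": -0.22}, {"fingers": 80, "offset": [288, -539, -60], "turn": -0.22}, {"fingers": 80, "offset": [288, -539, -60], "turn": -0.22}])

```text
t: 3.05
tool_pos: [0.4544, 0.0095, 0.1453]
eef_rot: [0.0, 0.254, 0.967, 0.0]
ft_force: [-0.2, 0.2, 0.5]
gripper_width: 0.0752
```

```bash
cat >> meas.py <<'E'
def wrist(name):
    s=env.sense(); p=env.get_image("wrist")
    q=s["eef_rot"]; T=np.eye(4); T[:3,:3]=R.from_quat([q[1],q[2],q[3],q[0]]).as_matrix(); T[:3,3]=s["tool_pos"]
    p["extrinsics"]=T@p["hand_eye"]; cv2.imwrite(f"pics/{name}.png",p["frame"]); print(np.round(s["tool_pos"],4)); return p
E
python3 - <<'E'
from meas import *
p=wrist("w1"); print(p["hand_eye"])
print(proj(p,(.4532,.012,.038)),proj(p,(.4594,.0127,.022)))
for m in env.masks_of(p,"rosette_green")[:2]: print(m["score"],m["box"],ray(p,m["box"][:2],.036))
E
```

```text
[0.4544 0.0095 0.1453]
[[ 8.64219152e-04 -9.71031343e-01 -2.38950590e-01  6.78195725e-02]
 [ 9.99999573e-01  7.61189206e-04  5.23456361e-04 -5.83128723e-04]
 [-3.26405924e-04 -2.38950941e-01  9.71031586e-01 -1.78442127e-01]
 [ 0.00000000e+00  0.00000000e+00  0.00000000e+00  1.00000000e+00]]
[261.44918194 187.02729761] [264.79003393 188.30229357]
0.96 [341.4, 44.2, 46.7, 48.6] [0.37406024 0.13857394 0.036     ]
0.75 [9.6, 145.5, 13.8, 36.6] [ 0.29780429 -0.18090712  0.036     ]
```

View pics/w1.png

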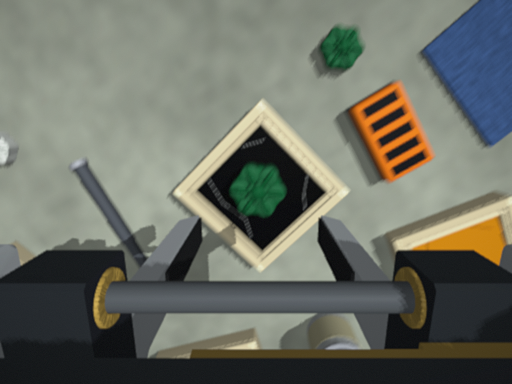

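The wrist view shows the green flower at (258,190), about 3 px from the prediction. The diagonal approach keeps the fingers clear of the moulding.

Call:
jog_arm(series=[{"fingers": 80, "offset": [-1, 2, -40], "turn": 0}, {"fingers": 80, "offset": [-1, 2, -80], "turn": 0}, {"fingers": 80, "offset": [-1, 2, -105], "turn": 0}, {"fingers": 80, "offset": [-1, 2, -118], "turn": 0}, {"fingers": 80, "offset": [-1, 2, -118], "turn": 0}, {"fingers": 45, "offset": [-1, 2, -118], "turn": 0}, {"fingers": 45, "offset": [-1, 2, -118], "turn": 0}, {"fingers": 45, "offset": [-1, 2, -118], "turn": 0}, {"fingers": 45, "offset": [-1, 2, -118], "turn": 0}, {"fingers": 45, "offset": [-1, 2, -118], "turn": 0}])

```text
t: 4.4
tool_pos: [0.4529, 0.0133, 0.0284]
eef_rot: [0.001, 0.253, 0.967, -0.0]
ft_force: [-2.3, -1.4, 6.5]
gripper_width: 0.0552
```

Call:
jog_arm(series=[{"fingers": 30, "offset": [0, 0, 0], "turn": 0}, {"fingers": 30, "offset": [0, 0, 5], "turn": 0}, {"fingers": 30, "offset": [0, 0, 25], "turn": 0}, {"fingers": 30, "offset": [0, 0, 60], "turn": 0}, {"fingers": 30, "offset": [2, 40, 85], "turn": 0}, {"fingers": 30, "offset": [4, 90, 85], "turn": 0}, {"fingers": 30, "offset": [6, 140, 85], "turn": 0}, {"fingers": 30, "offset": [8, 190, 85], "turn": 0}, {"fingers": 30, "offset": [10, 240, 85], "turn": 0}, {"fingers": 30, "offset": [12, 287, 70], "turn": 0}])

```text
t: 5.65
tool_pos: [0.4652, 0.3032, 0.0984]
eef_rot: [0.001, 0.253, 0.967, 0.001]
ft_force: [0.6, 0.1, -2.2]
gripper_width: 0.055
```

Run:
```python
from meas import *
print(env.sense()["gripper_width"]); p=wrist("w2")
```

```text
0.05503276749104606
[0.4652 0.3032 0.0984]
```

View pics/w2.png

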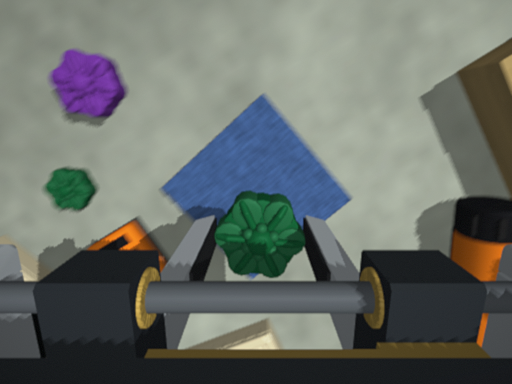

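Green is held level at (260,235) over the pad.

Call:
jog_arm(series=[{"fingers": 30, "offset": [0, 0, -30], "turn": 0}, {"fingers": 30, "offset": [0, 0, -60], "turn": 0}, {"fingers": 30, "offset": [0, 0, -75], "turn": 0}, {"fingers": 30, "offset": [0, 0, -82], "turn": 0}, {"fingers": 30, "offset": [0, 0, -85], "turn": 0}, {"fingers": 30, "offset": [0, 0, -85], "turn": 0}, {"fingers": 30, "offset": [0, 0, -85], "turn": 0}])

```text
t: 6.58
tool_pos: [0.465, 0.301, 0.0133]
eef_rot: [0.001, 0.253, 0.967, 0.001]
ft_force: [-0.3, -0.7, -0.5]
gripper_width: 0.0553
```

Call:
jog_arm(series=[{"fingers": 80, "offset": [0, 0, 0], "turn": 0}, {"fingers": 80, "offset": [0, 0, 0], "turn": 0}, {"fingers": 80, "offset": [0, 0, 0], "turn": 0}, {"fingers": 80, "offset": [0, 0, 0], "turn": 0}, {"fingers": 80, "offset": [0, 0, 30], "turn": 0}, {"fingers": 80, "offset": [0, 0, 80], "turn": 0}, {"fingers": 80, "offset": [0, 0, 130], "turn": 0}, {"fingers": 80, "offset": [0, 0, 130], "turn": 0}])

```text
t: 7.58
tool_pos: [0.4672, 0.3021, 0.1467]
eef_rot: [0.004, 0.253, 0.967, 0.003]
ft_force: [-0.2, -0.4, -0.3]
gripper_width: 0.075
```

Call:
jog_arm(series=[{"fingers": 80, "offset": [-2, -62, 0], "turn": 0}, {"fingers": 80, "offset": [-3, -124, 0], "turn": 0}, {"fingers": 80, "offset": [-4, -186, 0], "turn": 0}, {"fingers": 80, "offset": [-5, -248, 0], "turn": 0}, {"fingers": 80, "offset": [-7, -310, 0], "turn": 0}, {"fingers": 80, "offset": [-8, -372, 0], "turn": 0}, {"fingers": 80, "offset": [-9, -434, 0], "turn": 0}, {"fingers": 80, "offset": [-11, -496, 0], "turn": 0}, {"fingers": 80, "offset": [-12, -558, 0], "turn": 0}, {"fingers": 80, "offset": [-13, -620, 0], "turn": 0}])

```text
t: 8.82
tool_pos: [0.4504, -0.3207, 0.141]
eef_rot: [-0.001, 0.253, 0.967, 0.001]
ft_force: [0.6, 0.4, -0.4]
gripper_width: 0.0749
```

Call:
jog_arm(series=[{"fingers": 80, "offset": [0, 0, 0], "turn": 0}, {"fingers": 80, "offset": [0, 0, 0], "turn": 0}, {"fingers": 80, "offset": [0, 0, 0], "turn": 0}])

```text
t: 9.2
tool_pos: [0.4511, -0.3173, 0.1419]
eef_rot: [-0.001, 0.252, 0.968, 0.001]
ft_force: [0.8, -0.5, 0.9]
gripper_width: 0.0752
```

Run:
```python
from meas import *
p=wrist("w3")
print(proj(p,(.452,-.3222,.038)),proj(p,(.454,-.3175,.022)))
for t in ["rosette_black","block_green"]:
  for m in env.place_of(p,t)[:1]: print(t,m,ray(p,m["position"][::-1],.022))
  for m in env.masks_of(p,t)[:1]: print(m["score"],m["box"],ray(p,m["box"][:2],.036))
t=env.get_image("top"); print(flower(t,"green",(136,193),z=.02)); cv2.imwrite("pics/t1.png",t["frame"])
```

```text
[ 0.4511 -0.3173  0.1419]
[256.01121452 193.3914149 ] [261.03579632 189.15884826]
rosette_black {'position': [190.3, 254.7], 'score': 0.93} [ 0.45184132 -0.32387002  0.022     ]
0.9 [254.3, 196.3, 55.6, 50.8] [ 0.45420484 -0.32542681  0.036     ]
0.82 [257.1, 186.4, 180.7, 175.9] [ 0.4467219  -0.31801659  0.036     ]
(array([132.1, 192.2]), np.int32(483), array([0.4669, 0.3018]), array([0.4678, 0.3013]), 0.0282)
```

View pics/w3.png

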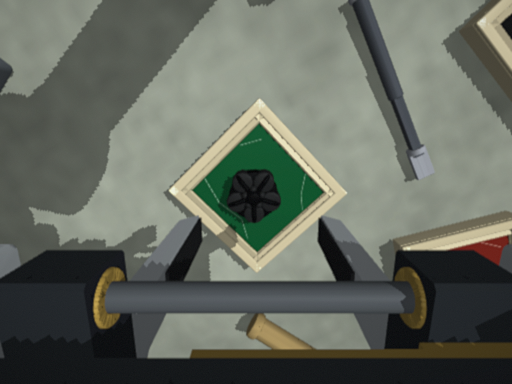

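View pics/t1.png

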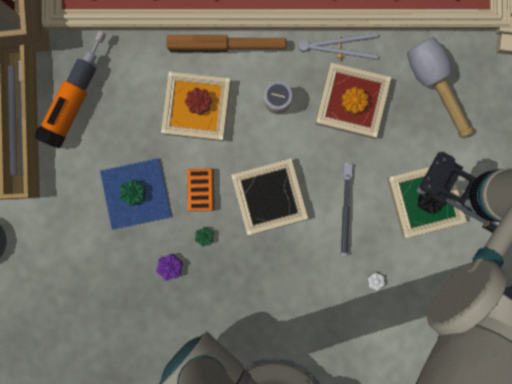

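Wrist view: black flower at (253,195) on the green field. In the top view, green sits on the pad at (132,192).

Call:
jog_arm(series=[{"fingers": 80, "offset": [1, -6, -40], "turn": 0}, {"fingers": 80, "offset": [1, -6, -80], "turn": 0}, {"fingers": 80, "offset": [1, -6, -102], "turn": 0}, {"fingers": 80, "offset": [1, -6, -114], "turn": 0}, {"fingers": 80, "offset": [1, -6, -114], "turn": 0}, {"fingers": 30, "offset": [1, -6, -114], "turn": 0}, {"fingers": 30, "offset": [1, -6, -114], "turn": 0}, {"fingers": 30, "offset": [1, -6, -114], "turn": 0}, {"fingers": 30, "offset": [1, -6, -114], "turn": 0}, {"fingers": 30, "offset": [1, -6, -114], "turn": 0}])

```text
t: 10.75
tool_pos: [0.453, -0.3257, 0.0294]
eef_rot: [0.001, 0.253, 0.967, -0.0]
ft_force: [-0.6, 0.3, 5.3]
gripper_width: 0.0551
```

Call:
jog_arm(series=[{"fingers": 30, "offset": [0, 0, 5], "turn": 0}, {"fingers": 30, "offset": [0, 0, 25], "turn": 0}, {"fingers": 30, "offset": [0, 0, 60], "turn": 0}, {"fingers": 30, "offset": [0, 0, 85], "turn": 0}, {"fingers": 30, "offset": [0, 0, 85], "turn": 0}, {"fingers": 30, "offset": [0, 0, 85], "turn": 0}])

```text
t: 11.5
tool_pos: [0.4516, -0.3245, 0.1122]
eef_rot: [-0.001, 0.253, 0.967, 0.001]
ft_force: [0.3, -0.4, -2.2]
gripper_width: 0.0555
```

Run:
```python
from meas import *
p=wrist("w4")
for t in ["rosette_black"]:
  for m in env.masks_of(p,t)[:1]: print(m["score"],m["box"],ray(p,m["box"][:2],.128))
  for m in env.place_of(p,t)[:1]: print(t,m,ray(p,m["position"][::-1],.108))
```

```text
[ 0.4516 -0.3245  0.1122]
0.58 [262.1, 232.6, 89.0, 87.8] [ 0.44955065 -0.32219935  0.128     ]
rosette_black {'position': [224.0, 258.0], 'score': 0.71} [ 0.44997782 -0.32530724  0.108     ]
```

View pics/w4.png

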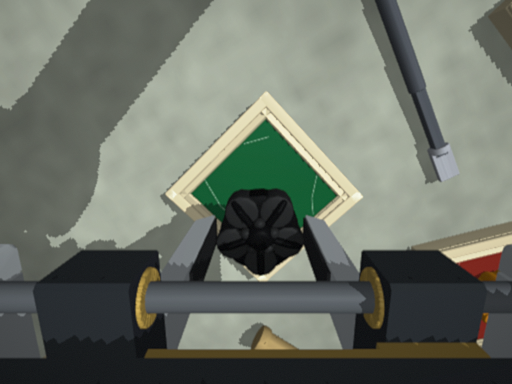

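Black is held level at (261,235).

Call:
jog_arm(series=[{"fingers": 30, "offset": [1, 45, 0], "turn": 0}, {"fingers": 30, "offset": [2, 95, 0], "turn": 0}, {"fingers": 30, "offset": [3, 145, 0], "turn": 0}, {"fingers": 30, "offset": [4, 195, 0], "turn": 0}, {"fingers": 30, "offset": [6, 245, 0], "turn": 0}, {"fingers": 30, "offset": [8, 295, 0], "turn": 0}, {"fingers": 30, "offset": [8, 337, 0], "turn": 0}, {"fingers": 30, "offset": [8, 337, 0], "turn": 0}, {"fingers": 30, "offset": [8, 337, 0], "turn": 0}, {"fingers": 30, "offset": [8, 337, 0], "turn": 0}])

```text
t: 12.9
tool_pos: [0.4605, 0.0106, 0.1132]
eef_rot: [-0.0, 0.254, 0.967, -0.0]
ft_force: [-0.3, 0.4, -1.9]
gripper_width: 0.0554
```

Run:
```python
from meas import *
p=wrist("w5")
print("field px",proj(p,(.4594,.0127,.022)))
for m in env.masks_of(p,"block_black")[:1]: print(m["score"],m["box"])
for m in env.masks_of(p,"rosette_black")[:1]: print(m["score"],m["box"],ray(p,m["box"][:2],.128))
```

```text
[0.4605 0.0106 0.1132]
field px [261.31863375 191.21672285]
0.66 [259.0, 186.1, 197.6, 189.3]
0.79 [259.7, 233.7, 87.6, 87.8] [0.45872577 0.01125324 0.128     ]
```

View pics/w5.png

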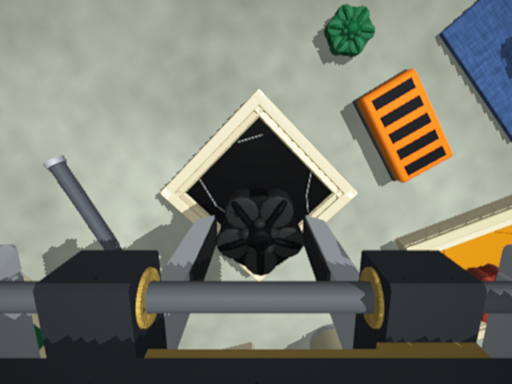

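Call:
jog_arm(series=[{"fingers": 30, "offset": [0, 1, -30], "turn": 0}, {"fingers": 30, "offset": [0, 1, -60], "turn": 0}, {"fingers": 30, "offset": [0, 1, -74], "turn": 0}, {"fingers": 30, "offset": [0, 1, -81], "turn": 0}, {"fingers": 30, "offset": [0, 1, -84], "turn": 0}, {"fingers": 30, "offset": [0, 1, -84], "turn": 0}, {"fingers": 30, "offset": [0, 1, -84], "turn": 0}])

```text
t: 13.92
tool_pos: [0.461, 0.0127, 0.0301]
eef_rot: [0.001, 0.253, 0.967, 0.0]
ft_force: [0.2, 0.4, -1.8]
gripper_width: 0.0554
```

Call:
jog_arm(series=[{"fingers": 30, "offset": [-1, 0, -1], "turn": 0}, {"fingers": 30, "offset": [-1, 0, -1.5], "turn": 0}, {"fingers": 30, "offset": [-1, 0, -1.5], "turn": 0}])

```text
t: 14.3
tool_pos: [0.4606, 0.0127, 0.0295]
eef_rot: [0.001, 0.253, 0.967, 0.0]
ft_force: [-0.8, 0.3, 8.1]
gripper_width: 0.0553
```

In contact, so release.

Call:
jog_arm(series=[{"fingers": 80, "offset": [0, 0, 0.5], "turn": 0}, {"fingers": 80, "offset": [0, 0, 0.5], "turn": 0}, {"fingers": 80, "offset": [0, 0, 0.5], "turn": 0}, {"fingers": 80, "offset": [0, 0, 0.5], "turn": 0}, {"fingers": 80, "offset": [0, 0, 30], "turn": 0}, {"fingers": 80, "offset": [0, 0, 80], "turn": 0}, {"fingers": 80, "offset": [0, 0, 115], "turn": 0}, {"fingers": 80, "offset": [0, 0, 115], "turn": 0}, {"fingers": 80, "offset": [0, 0, 115], "turn": 0}])

```text
t: 15.42
tool_pos: [0.4585, 0.0128, 0.142]
eef_rot: [-0.001, 0.253, 0.967, -0.0]
ft_force: [0.8, -0.6, 0.7]
gripper_width: 0.0752
```

Call:
jog_arm(series=[{"fingers": 80, "offset": [1, 60, 0], "turn": 0}, {"fingers": 80, "offset": [2, 120, 0], "turn": 0}, {"fingers": 80, "offset": [4, 180, 0], "turn": 0}, {"fingers": 80, "offset": [6, 240, 0], "turn": 0}, {"fingers": 80, "offset": [7, 289, 0], "turn": 0}, {"fingers": 80, "offset": [7, 289, 0], "turn": 0}, {"fingers": 80, "offset": [7, 289, 0], "turn": 0}, {"fingers": 80, "offset": [7, 289, 0], "turn": 0}])

```text
t: 16.42
tool_pos: [0.466, 0.3002, 0.1422]
eef_rot: [-0.001, 0.254, 0.967, -0.001]
ft_force: [0.5, -0.1, 1.1]
gripper_width: 0.075
```

Run:
```python
from meas import *
p=wrist("w6")
for m in env.masks_of(p,"rosette_green")[:3]: print(m["score"],m["box"],ray(p,m["box"][:2],.02))
t=env.get_image("top"); cv2.imwrite("pics/t2.png",cv2.resize(t["frame"][150:250,90:320],None,fx=3,fy=3,interpolation=cv2.INTER_CUBIC))
for m in env.masks_of(t,"rosette_black")[:2]: print(m["score"],m["box"],ray(t,m["box"][:2],.038))
for m in env.place_of(t,"rosette_black")[:2]: print(m,ray(t,m["position"][::-1],.022))
```

```text
[0.466  0.3002 0.1422]
0.71 [259.4, 185.9, 48.5, 52.9] [0.46546487 0.29969651 0.02      ]
0.63 [96.8, 177.9, 41.1, 38.1] [0.37497914 0.15614    0.02      ]
0.6 [114.4, 86.8, 68.5, 56.7] [0.31081243 0.2254284  0.02      ]
{'position': [194.0, 267.4], 'score': 0.86} [0.46411102 0.01584102 0.022     ]
```

View pics/w6.png

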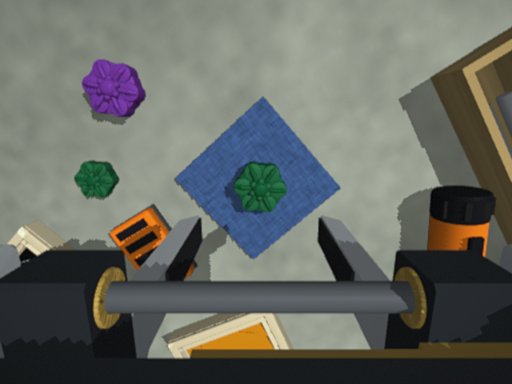

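View pics/t2.png

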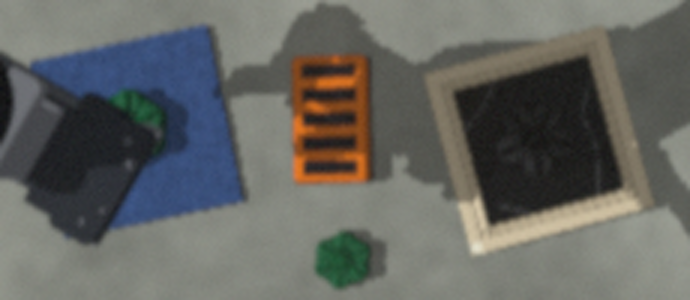

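Green is straight below the gripper at (260,187). Black looks about central on its field at (540,140) in the top crop.

Call:
jog_arm(series=[{"fingers": 80, "offset": [0, 0, -50], "turn": 0}, {"fingers": 80, "offset": [0, 0, -95], "turn": 0}, {"fingers": 80, "offset": [0, 0, -118], "turn": 0}, {"fingers": 80, "offset": [0, 0, -129], "turn": 0}, {"fingers": 80, "offset": [0, 0, -129], "turn": 0}, {"fingers": 30, "offset": [0, 0, -129], "turn": 0}, {"fingers": 30, "offset": [0, 0, -129], "turn": 0}, {"fingers": 30, "offset": [0, 0, -129], "turn": 0}, {"fingers": 30, "offset": [0, 0, -129], "turn": 0}, {"fingers": 30, "offset": [0, 0, -129], "turn": 0}])

```text
t: 17.92
tool_pos: [0.4668, 0.3016, 0.015]
eef_rot: [0.001, 0.253, 0.967, 0.0]
ft_force: [-1.2, -2.0, 6.1]
gripper_width: 0.0556
```

Call:
jog_arm(series=[{"fingers": 30, "offset": [0, 0, 5], "turn": 0}, {"fingers": 30, "offset": [0, 0, 25], "turn": 0}, {"fingers": 30, "offset": [0, 0, 65], "turn": 0}, {"fingers": 30, "offset": [0, 0, 101], "turn": 0}, {"fingers": 30, "offset": [0, 0, 101], "turn": 0}, {"fingers": 30, "offset": [0, 0, 101], "turn": 0}])

```text
t: 18.68
tool_pos: [0.4655, 0.3014, 0.1139]
eef_rot: [-0.001, 0.253, 0.967, -0.0]
ft_force: [-0.4, 0.6, -1.6]
gripper_width: 0.0554
```

Call:
jog_arm(series=[{"fingers": 30, "offset": [-1, -45, 0], "turn": 0}, {"fingers": 30, "offset": [-2, -100, 0], "turn": 0}, {"fingers": 30, "offset": [-3, -155, 0], "turn": 0}, {"fingers": 30, "offset": [-4, -210, 0], "turn": 0}, {"fingers": 30, "offset": [-5, -265, 0], "turn": 0}, {"fingers": 30, "offset": [-6, -320, 0], "turn": 0}, {"fingers": 30, "offset": [-7, -375, 0], "turn": 0}, {"fingers": 30, "offset": [-8, -430, 0], "turn": 0}, {"fingers": 30, "offset": [-9, -485, 0], "turn": 0}, {"fingers": 30, "offset": [-10, -535, 0], "turn": 0}])

```text
t: 19.92
tool_pos: [0.4551, -0.2345, 0.113]
eef_rot: [-0.002, 0.254, 0.967, 0.001]
ft_force: [1.0, 0.2, -1.4]
gripper_width: 0.0555
```

Call:
jog_arm(series=[{"fingers": 30, "offset": [-1, -45, 0], "turn": 0}, {"fingers": 30, "offset": [-1, -84, 0], "turn": 0}, {"fingers": 30, "offset": [-1, -84, 0], "turn": 0}, {"fingers": 30, "offset": [-1, -84, 0], "turn": 0}, {"fingers": 30, "offset": [-1, -84, 0], "turn": 0}])

```text
t: 20.55
tool_pos: [0.455, -0.3157, 0.1142]
eef_rot: [-0.001, 0.253, 0.968, 0.001]
ft_force: [0.2, 0.2, -1.7]
gripper_width: 0.0553
```

Run:
```python
from meas import *
p=wrist("w7")
print("field px",proj(p,(.454,-.3175,.022)))
for m in env.masks_of(p,"block_green")[:1]: print(m["score"],m["box"])
for m in env.masks_of(p,"rosette_green")[:1]: print(m["score"],m["box"],ray(p,m["box"][:2],.128))
```

```text
[ 0.455  -0.3157  0.1142]
field px [257.68178797 193.21096475]
0.74 [253.4, 187.4, 194.9, 193.7]
0.88 [259.8, 231.7, 87.8, 87.2] [ 0.45247273 -0.31461491  0.128     ]
```

View pics/w7.png

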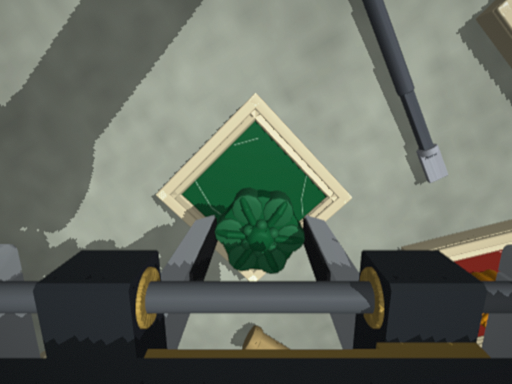

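Call:
jog_arm(series=[{"fingers": 30, "offset": [0, -3, -30], "turn": 0}, {"fingers": 30, "offset": [0, -3, -60], "turn": 0}, {"fingers": 30, "offset": [0, -3, -74], "turn": 0}, {"fingers": 30, "offset": [0, -3, -80], "turn": 0}, {"fingers": 30, "offset": [0, -3, -82], "turn": 0}, {"fingers": 30, "offset": [0, -3, -83], "turn": 0}, {"fingers": 30, "offset": [0, -3, -83], "turn": 0}, {"fingers": 30, "offset": [0, -3, -83], "turn": 0}])

```text
t: 21.7
tool_pos: [0.4557, -0.3205, 0.0325]
eef_rot: [0.0, 0.253, 0.967, -0.0]
ft_force: [-0.8, -0.0, -1.9]
gripper_width: 0.0554
```

Call:
jog_arm(series=[{"fingers": 30, "offset": [-1, 1, -1], "turn": 0}, {"fingers": 30, "offset": [-1, 1, -1.5], "turn": 0}, {"fingers": 30, "offset": [-1, 1, -1.5], "turn": 0}])

```text
t: 22.08
tool_pos: [0.4544, -0.3192, 0.031]
eef_rot: [0.0, 0.253, 0.967, 0.0]
ft_force: [-1.5, 1.0, 5.1]
gripper_width: 0.0551
```

Call:
jog_arm(series=[{"fingers": 80, "offset": [0, 0, 0.5], "turn": 0}, {"fingers": 80, "offset": [0, 0, 0.5], "turn": 0}, {"fingers": 80, "offset": [0, 0, 0.5], "turn": 0}, {"fingers": 80, "offset": [0, 0, 0.5], "turn": 0}, {"fingers": 80, "offset": [0, 0, 30], "turn": 0}, {"fingers": 80, "offset": [0, 0, 80], "turn": 0}, {"fingers": 80, "offset": [0, 0, 115], "turn": 0}, {"fingers": 80, "offset": [0, 0, 115], "turn": 0}])

```text
t: 23.08
tool_pos: [0.4561, -0.3207, 0.1485]
eef_rot: [0.003, 0.253, 0.967, -0.002]
ft_force: [0.1, -0.4, -0.3]
gripper_width: 0.0751
```

Call:
jog_arm(series=[{"fingers": 80, "offset": [23, 54, 0], "turn": -0.1}, {"fingers": 80, "offset": [46, 108, 0], "turn": -0.2}, {"fingers": 80, "offset": [68, 162, 0], "turn": -0.3}, {"fingers": 80, "offset": [91, 216, 0], "turn": -0.38}, {"fingers": 80, "offset": [114, 270, 0], "turn": -0.38}, {"fingers": 80, "offset": [137, 324, 0], "turn": -0.38}, {"fingers": 80, "offset": [160, 378, 0], "turn": -0.38}, {"fingers": 80, "offset": [182, 432, 0], "turn": -0.38}, {"fingers": 80, "offset": [203, 480, 0], "turn": -0.38}, {"fingers": 80, "offset": [203, 480, 0], "turn": -0.38}])

```text
t: 24.32
tool_pos: [0.6574, 0.1643, 0.1429]
eef_rot: [-0.001, 0.429, 0.903, -0.0]
ft_force: [-0.9, -0.7, -0.5]
gripper_width: 0.0751
```

Call:
jog_arm(series=[{"fingers": 80, "offset": [0, 0, 0], "turn": 0}, {"fingers": 80, "offset": [0, 0, 0], "turn": 0}])

```text
t: 24.58
tool_pos: [0.6567, 0.1592, 0.145]
eef_rot: [-0.0, 0.432, 0.902, -0.001]
ft_force: [0.2, 0.0, 0.3]
gripper_width: 0.075
```

Run:
```python
from meas import *
p=wrist("w8")
print(proj(p,(.657,.161,.038)),proj(p,(.6515,.1692,.022)))
for m in env.masks_of(p,"rosette_red")[:2]: print(m["score"],m["box"],ray(p,m["box"][:2],.036))
t=env.get_image("top"); cv2.imwrite("pics/t3.png",cv2.resize(t["frame"][150:250,220:480],None,fx=3,fy=3,interpolation=cv2.INTER_CUBIC))
for n in ["green","black"]:
  for m in env.masks_of(t,"rosette_"+n)[:3]: print(n,m["score"],m["box"],ray(t,m["box"][:2],.038))
for m in env.place_of(t,"rosette_green")[:3]: print(m,ray(t,m["position"][::-1],.022))
```

```text
[0.6567 0.1592 0.145 ]
[261.01344921 188.16698887] [261.79899261 175.4899248 ]
0.95 [263.4, 191.2, 57.4, 55.1] [0.66113776 0.15971267 0.036     ]
green 0.94 [430.4, 198.4, 23.5, 25.6] [ 0.45562898 -0.32069974  0.038     ]
green 0.79 [377.4, 280.6, 21.9, 16.5] [ 0.28659373 -0.21068708  0.038     ]
black 0.68 [269.1, 195.8, 24.8, 22.5] [0.45984974 0.01211553 0.038     ]
black 0.53 [355.4, 100.4, 29.2, 23.2] [ 0.6591955  -0.16684865  0.038     ]
{'position': [107.3, 195.3], 'score': 0.74} [0.6475548  0.16945569 0.022     ]
{'position': [234.6, 202.3], 'score': 0.63} [0.37839547 0.15213626 0.022     ]
{'position': [198.5, 426.6], 'score': 0.56} [ 0.45580863 -0.31805929  0.022     ]
```

View pics/w8.png

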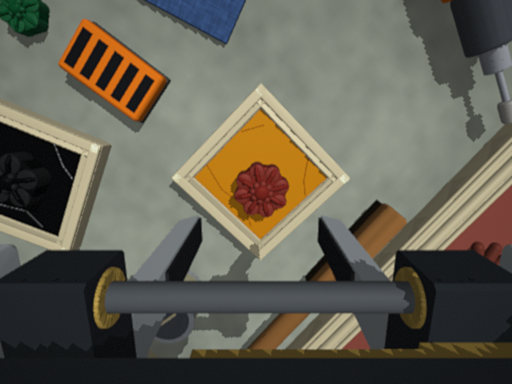

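View pics/t3.png

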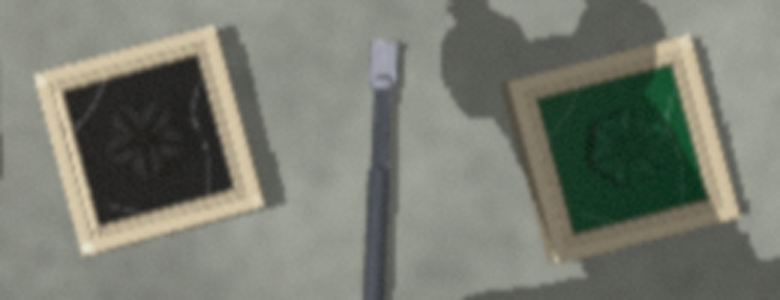

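Top crop: black is centred at (143,138) and green at (628,147), each on its own field. Wrist view: red is at (262,191).

Call:
jog_arm(series=[{"fingers": 78, "offset": [1, 1, -40], "turn": 0}, {"fingers": 78, "offset": [1, 1, -80], "turn": 0}, {"fingers": 78, "offset": [1, 1, -104], "turn": 0}, {"fingers": 78, "offset": [1, 1, -115], "turn": 0}, {"fingers": 78, "offset": [1, 1, -115], "turn": 0}, {"fingers": 30, "offset": [1, 1, -115], "turn": 0}, {"fingers": 30, "offset": [1, 1, -115], "turn": 0}, {"fingers": 30, "offset": [1, 1, -115], "turn": 0}, {"fingers": 30, "offset": [1, 1, -115], "turn": 0}, {"fingers": 30, "offset": [1, 1, -115], "turn": 0}])

```text
t: 26.12
tool_pos: [0.6587, 0.1614, 0.0318]
eef_rot: [0.001, 0.431, 0.902, 0.0]
ft_force: [-1.5, -1.3, 5.8]
gripper_width: 0.0552
```

Call:
jog_arm(series=[{"fingers": 30, "offset": [0, 0, 5], "turn": 0}, {"fingers": 30, "offset": [0, 0, 25], "turn": 0}, {"fingers": 30, "offset": [0, 0, 60], "turn": 0}, {"fingers": 30, "offset": [0, 0, 85], "turn": 0}, {"fingers": 30, "offset": [0, 0, 85], "turn": 0}, {"fingers": 30, "offset": [0, 0, 85], "turn": 0}])

```text
t: 26.88
tool_pos: [0.6576, 0.1617, 0.1142]
eef_rot: [-0.001, 0.431, 0.902, -0.0]
ft_force: [0.3, 0.7, -1.3]
gripper_width: 0.055
```

Call:
jog_arm(series=[{"fingers": 30, "offset": [-32, 23, 0], "turn": 0}, {"fingers": 30, "offset": [-72, 51, 0], "turn": 0}, {"fingers": 30, "offset": [-112, 80, 0], "turn": 0}, {"fingers": 30, "offset": [-152, 109, 0], "turn": 0}, {"fingers": 30, "offset": [-193, 138, -10], "turn": 0}, {"fingers": 30, "offset": [-193, 138, -40], "turn": 0}, {"fingers": 30, "offset": [-193, 138, -70], "turn": 0}, {"fingers": 30, "offset": [-193, 138, -88], "turn": 0}, {"fingers": 30, "offset": [-193, 138, -94], "turn": 0}, {"fingers": 30, "offset": [-193, 138, -96], "turn": 0}])

```text
t: 28.12
tool_pos: [0.4651, 0.2995, 0.0188]
eef_rot: [-0.0, 0.431, 0.902, -0.0]
ft_force: [0.4, 1.0, -0.6]
gripper_width: 0.0554
```

Call:
jog_arm(series=[{"fingers": 30, "offset": [0, 0, -1], "turn": 0}, {"fingers": 30, "offset": [0, 0, -1.5], "turn": 0}, {"fingers": 30, "offset": [0, 0, -1.5], "turn": 0}])

```text
t: 28.5
tool_pos: [0.4657, 0.2999, 0.0185]
eef_rot: [0.0, 0.431, 0.902, 0.0]
ft_force: [-0.0, -0.4, -1.5]
gripper_width: 0.0552
```

Call:
jog_arm(series=[{"fingers": 30, "offset": [0, 0, -1], "turn": 0}, {"fingers": 30, "offset": [0, 0, -2], "turn": 0}, {"fingers": 30, "offset": [0, 0, -2], "turn": 0}])

```text
t: 28.88
tool_pos: [0.4654, 0.2997, 0.0159]
eef_rot: [-0.0, 0.431, 0.902, -0.0]
ft_force: [-0.5, 0.1, -1.2]
gripper_width: 0.0555
```

Call:
jog_arm(series=[{"fingers": 30, "offset": [0, 0, -0.5], "turn": 0}, {"fingers": 30, "offset": [0, 0, -1], "turn": 0}, {"fingers": 30, "offset": [0, 0, -1], "turn": 0}])

```text
t: 29.25
tool_pos: [0.4654, 0.2997, 0.0158]
eef_rot: [0.0, 0.431, 0.902, 0.0]
ft_force: [-1.8, -1.1, 5.1]
gripper_width: 0.0554
```

Call:
jog_arm(series=[{"fingers": 80, "offset": [0, 0, 0.5], "turn": 0}, {"fingers": 80, "offset": [0, 0, 0.5], "turn": 0}, {"fingers": 80, "offset": [0, 0, 0.5], "turn": 0}, {"fingers": 80, "offset": [0, 0, 0.5], "turn": 0}, {"fingers": 80, "offset": [0, 0, 30], "turn": 0}, {"fingers": 80, "offset": [0, 0, 80], "turn": 0}, {"fingers": 80, "offset": [0, 0, 130], "turn": 0}, {"fingers": 80, "offset": [0, 0, 130], "turn": 0}])

```text
t: 30.25
tool_pos: [0.4682, 0.3011, 0.1492]
eef_rot: [0.003, 0.431, 0.902, 0.004]
ft_force: [1.3, -0.1, 0.0]
gripper_width: 0.0753
```

Call:
jog_arm(series=[{"fingers": 80, "offset": [22, -52, 0], "turn": -0.13}, {"fingers": 80, "offset": [44, -104, 0], "turn": -0.13}, {"fingers": 80, "offset": [66, -156, 0], "turn": -0.13}, {"fingers": 80, "offset": [88, -208, 0], "turn": -0.13}, {"fingers": 80, "offset": [110, -260, 0], "turn": -0.13}, {"fingers": 80, "offset": [132, -312, 0], "turn": -0.13}, {"fingers": 80, "offset": [154, -364, 0], "turn": -0.13}, {"fingers": 80, "offset": [176, -416, 0], "turn": -0.13}, {"fingers": 80, "offset": [194, -464, 0], "turn": -0.13}, {"fingers": 80, "offset": [194, -464, 0], "turn": -0.13}])

```text
t: 31.5
tool_pos: [0.6596, -0.168, 0.1423]
eef_rot: [-0.001, 0.491, 0.871, -0.001]
ft_force: [0.1, -0.6, -0.2]
gripper_width: 0.075
```

Call:
jog_arm(series=[{"fingers": 80, "offset": [0, 0, 0], "turn": 0}, {"fingers": 80, "offset": [0, 0, 0], "turn": 0}, {"fingers": 80, "offset": [0, 0, 0], "turn": 0}])

```text
t: 31.88
tool_pos: [0.6591, -0.1628, 0.1452]
eef_rot: [-0.0, 0.488, 0.873, 0.0]
ft_force: [0.6, 0.2, 0.3]
gripper_width: 0.0753
```

Run:
```python
from meas import *
p=wrist("w9")
print(proj(p,(.6595,-.1648,.038)),proj(p,(.665,-.1637,.022)))
for m in env.masks_of(p,"rosette_yellow")[:2]: print(m["score"],m["box"],ray(p,m["box"][:2],.036))
```

```text
[ 0.6591 -0.1628  0.1452]
[258.54647895 191.10502026] [263.58217313 189.30732816]
0.73 [256.4, 192.2, 56.9, 54.1] [ 0.65850107 -0.16732028  0.036     ]
0.32 [49.9, 200.9, 99.7, 125.6] [ 0.48463607 -0.28496121  0.036     ]
```

View pics/w9.png

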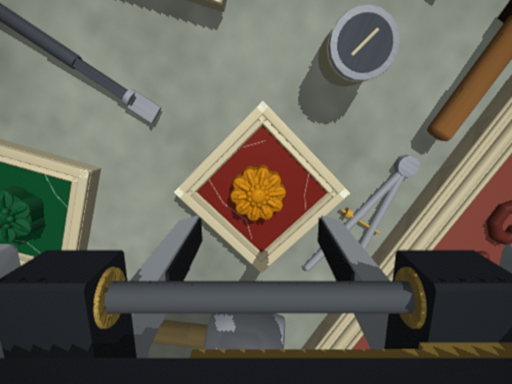

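Yellow at (258,193). The mallet and compasses lie well below the height of the gripper body.

Call:
jog_arm(series=[{"fingers": 80, "offset": [0, -3, -40], "turn": 0}, {"fingers": 80, "offset": [0, -3, -80], "turn": 0}, {"fingers": 80, "offset": [0, -3, -104], "turn": 0}, {"fingers": 80, "offset": [0, -3, -116], "turn": 0}, {"fingers": 80, "offset": [0, -3, -116], "turn": 0}, {"fingers": 30, "offset": [0, -3, -116], "turn": 0}, {"fingers": 30, "offset": [0, -3, -116], "turn": 0}, {"fingers": 30, "offset": [0, -3, -116], "turn": 0}, {"fingers": 30, "offset": [0, -3, -116], "turn": 0}, {"fingers": 30, "offset": [0, -3, -116], "turn": 0}])

```text
t: 33.22
tool_pos: [0.6601, -0.1675, 0.0302]
eef_rot: [0.001, 0.489, 0.872, 0.0]
ft_force: [-0.8, 0.4, 6.3]
gripper_width: 0.0555
```

Call:
jog_arm(series=[{"fingers": 30, "offset": [0, 0, 5], "turn": 0}, {"fingers": 30, "offset": [0, 0, 25], "turn": 0}, {"fingers": 30, "offset": [0, 0, 65], "turn": 0}, {"fingers": 30, "offset": [0, 0, 105], "turn": 0}, {"fingers": 30, "offset": [0, 0, 105], "turn": 0}, {"fingers": 30, "offset": [0, 0, 105], "turn": 0}])

```text
t: 33.98
tool_pos: [0.6583, -0.1669, 0.1323]
eef_rot: [-0.001, 0.489, 0.872, -0.0]
ft_force: [-0.4, -0.4, -1.9]
gripper_width: 0.0556
```

Call:
jog_arm(series=[{"fingers": 30, "offset": [-10, 45, 0], "turn": 0}, {"fingers": 30, "offset": [-20, 95, 0], "turn": 0}, {"fingers": 30, "offset": [-30, 145, 0], "turn": 0}, {"fingers": 30, "offset": [-30, 195, 0], "turn": 0.05}, {"fingers": 30, "offset": [-20, 245, 0], "turn": 0.13}, {"fingers": 30, "offset": [-10, 295, 0], "turn": 0.13}, {"fingers": 30, "offset": [-6, 336, 0], "turn": 0.13}, {"fingers": 30, "offset": [-6, 336, -20], "turn": 0.13}, {"fingers": 30, "offset": [-6, 336, -20], "turn": 0.13}, {"fingers": 30, "offset": [-6, 336, -20], "turn": 0.13}])

```text
t: 35.22
tool_pos: [0.6529, 0.1682, 0.1129]
eef_rot: [-0.001, 0.432, 0.902, -0.001]
ft_force: [0.1, -0.3, -2.1]
gripper_width: 0.0553
```

Run:
```python
from meas import *
p=wrist("w10")
print("field px",proj(p,(.6515,.1692,.022)))
for m in env.masks_of(p,"block_yellow")[:1]: print(m["score"],m["box"])
for m in env.masks_of(p,"rosette_yellow")[:1]: print(m["score"],m["box"],ray(p,m["box"][:2],.128))
```

```text
[0.6529 0.1682 0.1129]
field px [259.18962985 191.60100293]
0.81 [254.7, 184.8, 198.6, 189.1]
0.8 [257.8, 229.4, 90.2, 94.5] [0.64926313 0.17113863 0.128     ]
```

View pics/w10.png

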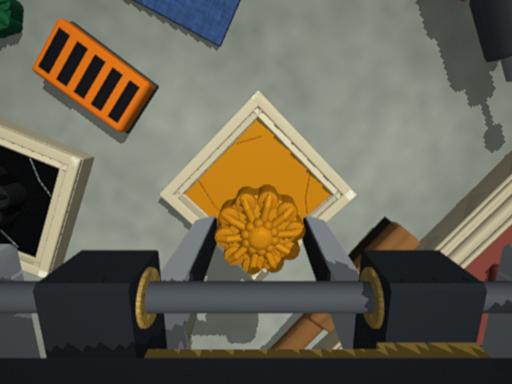

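Yellow is over the yellow field, its centre at about (258,190), within about 1 mm sideways.

Call:
jog_arm(series=[{"fingers": 30, "offset": [0, 0, -30], "turn": 0}, {"fingers": 30, "offset": [0, 0, -60], "turn": 0}, {"fingers": 30, "offset": [0, 0, -74], "turn": 0}, {"fingers": 30, "offset": [0, 0, -80], "turn": 0}, {"fingers": 30, "offset": [0, 0, -82], "turn": 0}, {"fingers": 30, "offset": [0, 0, -83], "turn": 0}, {"fingers": 30, "offset": [0, 0, -83], "turn": 0}, {"fingers": 30, "offset": [0, 0, -83], "turn": 0}])

```text
t: 36.38
tool_pos: [0.6537, 0.1688, 0.0315]
eef_rot: [0.0, 0.431, 0.902, 0.0]
ft_force: [-0.4, -0.8, -2.4]
gripper_width: 0.0554
```

Call:
jog_arm(series=[{"fingers": 30, "offset": [-1, 0, -1], "turn": 0}, {"fingers": 30, "offset": [-1, 0, -2], "turn": 0}, {"fingers": 30, "offset": [-1, 0, -2], "turn": 0}])

```text
t: 36.75
tool_pos: [0.6527, 0.1688, 0.0302]
eef_rot: [0.0, 0.431, 0.902, 0.0]
ft_force: [-0.4, -0.2, 5.4]
gripper_width: 0.0553
```

Call:
jog_arm(series=[{"fingers": 80, "offset": [0, 0, 0.5], "turn": 0}, {"fingers": 80, "offset": [0, 0, 0.5], "turn": 0}, {"fingers": 80, "offset": [0, 0, 0.5], "turn": 0}, {"fingers": 80, "offset": [0, 0, 0.5], "turn": 0}, {"fingers": 80, "offset": [0, 0, 30], "turn": 0}, {"fingers": 80, "offset": [0, 0, 80], "turn": 0}, {"fingers": 80, "offset": [0, 0, 115], "turn": 0}, {"fingers": 80, "offset": [0, 0, 115], "turn": 0}])

```text
t: 37.75
tool_pos: [0.6547, 0.1691, 0.1475]
eef_rot: [0.003, 0.431, 0.902, 0.002]
ft_force: [-0.7, -0.1, -0.0]
gripper_width: 0.0754
```

Call:
jog_arm(series=[{"fingers": 80, "offset": [-40, 28, 0], "turn": 0}, {"fingers": 80, "offset": [-80, 56, 0], "turn": 0}, {"fingers": 80, "offset": [-120, 84, 0], "turn": 0}, {"fingers": 80, "offset": [-160, 112, 0], "turn": 0}, {"fingers": 80, "offset": [-187, 131, 0], "turn": 0}, {"fingers": 80, "offset": [-187, 131, 0], "turn": 0}, {"fingers": 80, "offset": [-187, 131, 0], "turn": 0}, {"fingers": 80, "offset": [-187, 131, 0], "turn": 0}])

```text
t: 38.75
tool_pos: [0.4664, 0.299, 0.1435]
eef_rot: [0.0, 0.432, 0.902, -0.0]
ft_force: [0.7, -0.1, -0.4]
gripper_width: 0.0751
```

Run:
```python
from meas import *
p=wrist("w11")
for m in env.masks_of(p,"rosette_red")[:2]: print(m["score"],m["box"],ray(p,m["box"][:2],.02))
t=env.get_image("top"); cv2.imwrite("pics/t4.png",cv2.resize(t["frame"][60:240,90:300],None,fx=3,fy=3,interpolation=cv2.INTER_CUBIC))
```

```text
[0.4664 0.299  0.1435]
0.82 [262.1, 185.6, 55.5, 53.5] [0.46851421 0.30076237 0.02      ]
```

View pics/w11.png

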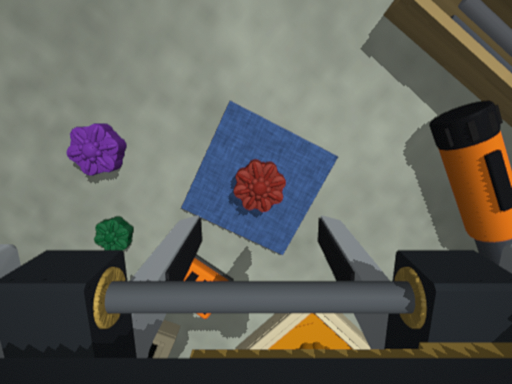

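View pics/t4.png

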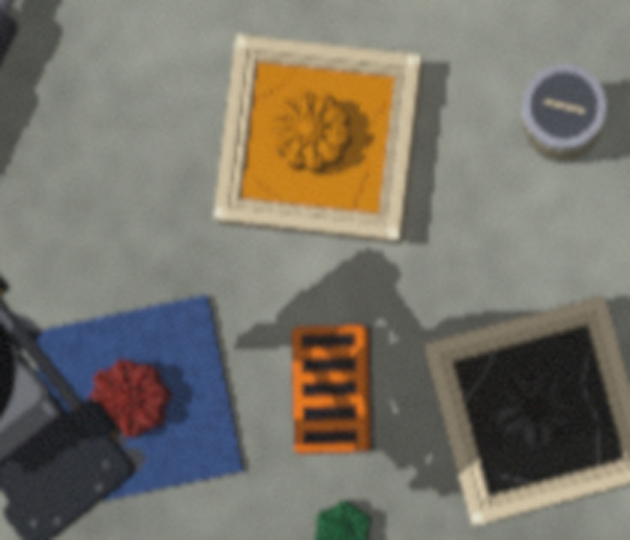

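Top crop: yellow is about central at (312,131) on its field. Wrist view: red is at (260,187) on the pad, so take it.

Call:
jog_arm(series=[{"fingers": 80, "offset": [0, 1, -50], "turn": 0}, {"fingers": 80, "offset": [0, 1, -95], "turn": 0}, {"fingers": 80, "offset": [0, 1, -118], "turn": 0}, {"fingers": 80, "offset": [0, 1, -129], "turn": 0}, {"fingers": 80, "offset": [0, 1, -129], "turn": 0}, {"fingers": 30, "offset": [0, 1, -129], "turn": 0}, {"fingers": 30, "offset": [0, 1, -129], "turn": 0}, {"fingers": 30, "offset": [0, 1, -129], "turn": 0}, {"fingers": 30, "offset": [0, 1, -129], "turn": 0}, {"fingers": 30, "offset": [0, 1, -129], "turn": 0}])

```text
t: 40.15
tool_pos: [0.4657, 0.3008, 0.016]
eef_rot: [0.0, 0.431, 0.902, 0.0]
ft_force: [-1.5, -1.6, 5.6]
gripper_width: 0.0551
```

Call:
jog_arm(series=[{"fingers": 30, "offset": [0, 0, 5], "turn": 0}, {"fingers": 30, "offset": [0, 0, 25], "turn": 0}, {"fingers": 30, "offset": [0, 0, 65], "turn": 0}, {"fingers": 30, "offset": [0, 0, 115], "turn": 0}, {"fingers": 30, "offset": [0, 0, 120], "turn": 0}, {"fingers": 30, "offset": [0, 0, 120], "turn": 0}, {"fingers": 30, "offset": [0, 0, 120], "turn": 0}])

```text
t: 41.02
tool_pos: [0.4641, 0.3001, 0.1331]
eef_rot: [-0.001, 0.431, 0.902, -0.001]
ft_force: [-0.4, -0.3, -1.5]
gripper_width: 0.0558
```

Call:
jog_arm(series=[{"fingers": 30, "offset": [18, -42, 0], "turn": 0}, {"fingers": 30, "offset": [38, -90, 0], "turn": -0.05}, {"fingers": 30, "offset": [58, -138, 0], "turn": -0.13}, {"fingers": 30, "offset": [79, -186, 0], "turn": -0.13}, {"fingers": 30, "offset": [100, -234, 0], "turn": -0.13}, {"fingers": 30, "offset": [121, -282, 0], "turn": -0.13}, {"fingers": 30, "offset": [142, -330, 0], "turn": -0.13}, {"fingers": 30, "offset": [163, -378, 0], "turn": -0.13}, {"fingers": 30, "offset": [183, -426, 0], "turn": -0.13}, {"fingers": 30, "offset": [201, -464, 0], "turn": -0.13}])

```text
t: 42.28
tool_pos: [0.666, -0.1652, 0.1325]
eef_rot: [-0.002, 0.489, 0.872, -0.0]
ft_force: [0.3, 0.1, -1.4]
gripper_width: 0.0553
```

Call:
jog_arm(series=[{"fingers": 30, "offset": [0, 0, -10], "turn": 0}, {"fingers": 30, "offset": [0, 0, -20], "turn": 0}, {"fingers": 30, "offset": [0, 0, -20], "turn": 0}, {"fingers": 30, "offset": [0, 0, -20], "turn": 0}])

```text
t: 42.78
tool_pos: [0.6661, -0.162, 0.115]
eef_rot: [-0.0, 0.488, 0.873, 0.0]
ft_force: [0.6, 0.1, -1.0]
gripper_width: 0.0556
```

Run:
```python
from meas import *
p=wrist("w12")
print("field px",proj(p,(.665,-.1637,.022)))
for m in env.masks_of(p,"block_red")[:1]: print(m["score"],m["box"])
for m in env.masks_of(p,"rosette_red")[:1]: print(m["score"],m["box"],ray(p,m["box"][:2],.128))
```

```text
[ 0.6661 -0.162   0.115 ]
field px [257.35025296 193.57199103]
0.69 [257.1, 189.5, 198.5, 187.6]
0.87 [261.9, 233.7, 89.9, 92.6] [ 0.66700181 -0.16027283  0.128     ]
```

View pics/w12.png

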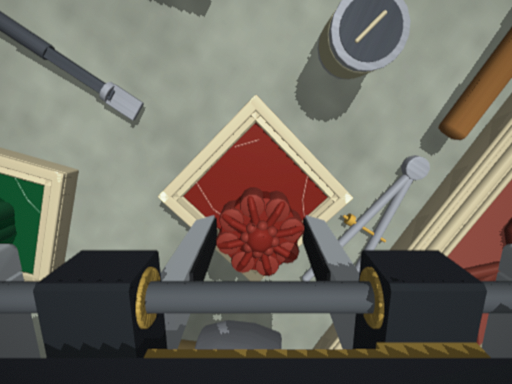

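Call:
jog_arm(series=[{"fingers": 30, "offset": [-1, -2, -30], "turn": 0}, {"fingers": 30, "offset": [-1, -2, -60], "turn": 0}, {"fingers": 30, "offset": [-1, -2, -74], "turn": 0}, {"fingers": 30, "offset": [-1, -2, -80], "turn": 0}, {"fingers": 30, "offset": [-1, -2, -82], "turn": 0}, {"fingers": 30, "offset": [-1, -2, -83], "turn": 0}, {"fingers": 30, "offset": [-1, -2, -83], "turn": 0}, {"fingers": 30, "offset": [-1, -2, -83], "turn": 0}])

```text
t: 43.92
tool_pos: [0.6657, -0.1654, 0.0325]
eef_rot: [0.0, 0.489, 0.872, 0.0]
ft_force: [-0.0, 0.1, -1.6]
gripper_width: 0.0554
```

Call:
jog_arm(series=[{"fingers": 30, "offset": [0, 1, -1], "turn": 0}, {"fingers": 30, "offset": [0, 1, -1.5], "turn": 0}, {"fingers": 30, "offset": [0, 1, -1.5], "turn": 0}])

```text
t: 44.3
tool_pos: [0.6658, -0.1651, 0.032]
eef_rot: [0.001, 0.489, 0.872, -0.0]
ft_force: [-1.3, -1.7, 5.2]
gripper_width: 0.0555
```

Contact. Release, rise and back away towards the base so the top view is clear.

Call:
jog_arm(series=[{"fingers": 80, "offset": [0, 0, 0.5], "turn": 0}, {"fingers": 80, "offset": [0, 0, 0.5], "turn": 0}, {"fingers": 80, "offset": [0, 0, 0.5], "turn": 0}, {"fingers": 80, "offset": [0, 0, 0.5], "turn": 0}, {"fingers": 80, "offset": [0, 0, 30], "turn": 0}, {"fingers": 80, "offset": [0, 0, 80], "turn": 0}, {"fingers": 80, "offset": [0, 0, 130], "turn": 0}, {"fingers": 80, "offset": [0, 0, 170], "turn": 0}])

```text
t: 45.3
tool_pos: [0.6658, -0.1643, 0.2028]
eef_rot: [0.001, 0.489, 0.872, 0.0]
ft_force: [0.2, 0.5, -0.6]
gripper_width: 0.0752
```

Call:
jog_arm(series=[{"fingers": 80, "offset": [-50, 30, 0], "turn": 0}, {"fingers": 80, "offset": [-100, 60, 0], "turn": 0}, {"fingers": 80, "offset": [-150, 90, 0], "turn": 0}, {"fingers": 80, "offset": [-200, 110, 0], "turn": 0}, {"fingers": 80, "offset": [-250, 110, 0], "turn": 0}, {"fingers": 80, "offset": [-300, 110, 0], "turn": 0}, {"fingers": 80, "offset": [-340, 110, 0], "turn": 0}, {"fingers": 80, "offset": [-340, 110, 0], "turn": 0}, {"fingers": 80, "offset": [-340, 110, 0], "turn": 0}])

```text
t: 46.42
tool_pos: [0.3265, -0.0545, 0.2009]
eef_rot: [0.001, 0.489, 0.872, 0.0]
ft_force: [1.0, -0.4, -0.1]
gripper_width: 0.0749
```

Run:
```python
from meas import *
t=env.get_image("top"); cv2.imwrite("pics/t5.png",cv2.resize(t["frame"],None,fx=1.5,fy=1.5,interpolation=cv2.INTER_CUBIC))
cv2.imwrite("pics/t6.png",cv2.resize(t["frame"][55:245,150:475],None,fx=2.4,fy=2.4,interpolation=cv2.INTER_CUBIC))
bl=blocks(t)
for n in ["red","green","black","yellow"]:
  b=bl[n][-1][0]
  for m in env.masks_of(t,"rosette_"+n)[:3]:
    w=ray(t,m["box"][:2],.038)[:2]
    print(n,"mask",m["score"],m["box"],np.round((w-b)*1000,1))
  for m in env.place_of(t,"rosette_"+n)[:3]:
    print(n,"place",m["score"],np.round((ray(t,m["position"][::-1],.022)[:2]-b)*1000,1))
for m in env.masks_of(t,"glue_tin")[:1]: print(m["box"])
s=env.get_image("scene"); cv2.imwrite("pics/s1.png",s["frame"])
```

```text
red mask 0.7 [356.8, 97.9, 29.1, 30.2] [-0.2 -6.1]
red mask 0.59 [192.3, 104.4, 27.6, 26.7] [-14.6 336.8]
red place 0.59 [1.9 1.2]
green mask 0.86 [205.8, 236.4, 18.5, 17.5] [-78.6 460.8]
green mask 0.8 [377.5, 281.9, 21.0, 14.9] [-170.3  107.4]
green mask 0.75 [168.5, 267.4, 22.8, 29.9] [-142.7  537.2]
green place 0.81 [-145.2  538.1]
green place 0.77 [-71.8 473.6]
green place 0.68 [ 2.5 -1.4]
black mask 0.61 [267.8, 196.3, 28.4, 29.2] [-0.5  2.5]
black mask 0.4 [426.6, 197.8, 77.9, 71.6] [  -2.5 -325.2]
black place 0.92 [0.6 4.4]
yellow mask 0.88 [193.3, 104.0, 30.2, 24.4] [-0.1  2.4]
yellow place 0.89 [3.5 6.7]
[275.9, 98.3, 27.9, 35.3]
```

View pics/t6.png

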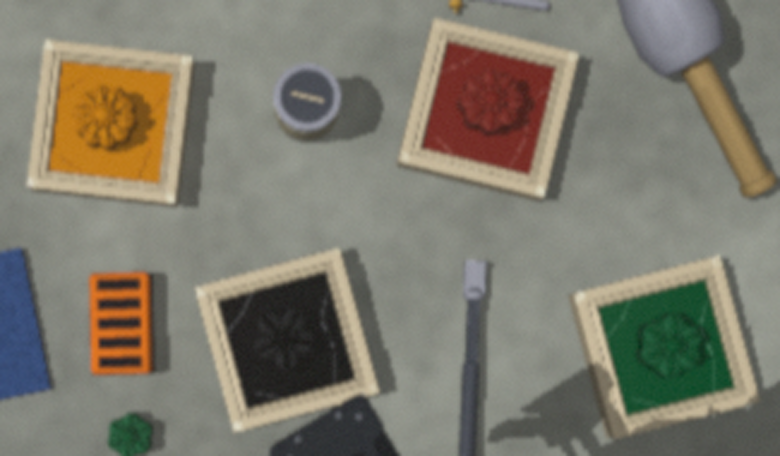

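View pics/s1.png

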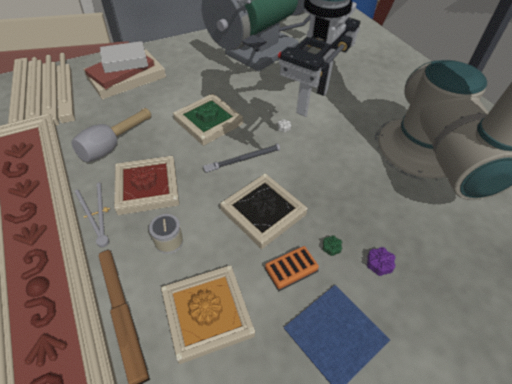

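All four flowers lie flat on their own fields: red (493,102), yellow (106,116), black (285,338) and green (672,345) in the crop. The tin hasn't moved, and the arm is clear.

```bash
python3 -c "
from workcell import env
print(env.sign_off())"
```

```text
the job is handed in; nothing more can be done
None
```

All four flowers are on the block of their own stone, and I handed the job in at about 47 s of the 133 s allowed. I swapped them in two rounds, black with green and then red with yellow, parking green and then red on the blue mat. Each flower was lowered until the wrist force showed contact, then released.

**Last checks:** In the final top and scene pictures all four lie flat on their own fields. The tin stands at the same pixels as at the start, and the arm is clear.

**Centring:** The trained networks' best reports put the flowers about 2 to 8 mm from the field centres, against the 12 mm limit:

| Flower | `masks_of` (mm off) | `place_of` (mm off) |
|---|---|---|
| Red | 6 | 2 |
| Green | none on the block | 3 |
| Black | 3 | 4 |
| Yellow | 2 | 8 |

**Disagreements:**
- **Red:** the two networks differ by 7 mm in y. I think the shadow pulled the mask outward, because the gripper position at release was about 2 mm from the centre.
- **Yellow:** the reports differ by about 6 mm. The gripper position at release was about 1 mm from the centre.
- **Green:** in the last picture `masks_of` found only the look-alikes. Its position rests on `place_of`, an earlier mask about 3 mm off and the view itself.

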